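# Hook the bowl tray out of the rack

## Robot

A 7-joint arm with a two-finger parallel gripper is mounted at the origin on the work surface. World frame = base frame: x ahead of the robot, y to its left, z up, the work surface at z = 0. Lengths are in m, angles in rad, forces in N, time in s.
With the tool pointing down it reaches from about 0.425 to 0.875 m from the base axis. Payload 4.7 kg.
Tool frame: the origin (TCP) lies at the very end of the fingers, on their centre line; the grasp point (between the pads) lies 19 mm behind it; z points along the fingers, y is the line along which they close (so a half turn about z gives the same grasp; the last joint's range is limited). The gripper opens to 87 mm and grips with 3 to 60 N. Pads are 19 mm wide; open, the fingers measure 117 mm over their backs; the gripper's body (75 mm by 190 mm) begins 51 mm behind the grasp point.
Start: joints at [-1.268, 0.321, -0.07, 1.45, 0.023, 1.371, -0.057], TCP at [0.185, 0.623, 0.223] pointing down, gripper open.
Joint ranges: [-2.86, 2.86], [-0.3, 2.09], [-1.38, 1.24], [0.06, 2.45], [-1.56, 4.7], [0.09, 2.05], [-2.69, 2.69]. Speed limits (rad/s): [2.57, 2.57, 3.14, 3.14, 3.14, 3.14, 3.14].

## Interface

Orientations are given as a rotation vector (axis times angle).
In Python, from bench import ctrl gives the robot as it stands.
- The arm moves only by the tool jog_arm, never from a script. Its argument "commands" is a list of rows, each a list of 7 numbers: the opening, from 0 (shut) to 1 (fully open), then the shift along the world's x, y, z scaled (see below), then the turn, a rotation vector about the world's x, y, z scaled (see below). A call has exactly 5 rows; each row is the pose to reach, as a shift and turn from the pose commanded when the call began; what a row does not reach only later rows make up. The controller multiplies each number of a shift by 0.5 m and each number of a turn by 30 degrees. A row lasts 1/12 s, in which the tool goes at most 41.7 mm and 7.16 degrees, less where a joint would pass 70% of its speed; a pose out of reach is approached as far as the arm can. A call with a number of a shift or a turn outside -1 to 1 is refused whole. A call with a gripper value outside its range is refused whole. The fingers move at their own pace and stop on an object; "grip_force" is the grip in N (left out, the last holds). Time passes only in rows, so rows that repeat a pose let the fingers close, or fill a call up. It gives the time, the measured TCP pose, the force, the opening and the grip force at its end, in the units of the state.
- ctrl.get_state(): the state, without advancing time (a new reading comes with each control period).
- ctrl.get_image(name): name is "scene" or "top" or "wrist"; returns a dict with "frame" (480x640x3 uint8, red, green, blue), "vfov" (degrees; the focal length in pixels is half the picture's height over the tangent of half this angle, whatever the lens; pixels are square), "cx", "cy" (the principal point, pixels), "distortion" ([k1, k2, p1, p2, k3] as OpenCV has them; the pictures are not rectified), "camera_from_world" (4x4, takes a point from world to camera coordinates); the wrist camera has in their place "mount" (4x4, takes a point from camera to tool coordinates, whose origin is the TCP and whose axes are the flange's). Camera axes: x right, y down, z forward; pixel columns grow to the right and rows downward; lengths in m; the calibration is good to about 2 mm. A picture is of the moment at which its call begins: read the wrist's pose just before it. There is no depth.
- ctrl.close_job(): hands the job in; it is judged then, once.
The state is a dict: "time": time; "joint_positions": joint angles; "qd": joint speeds; "joint_torque": joint torques, N m; "position": TCP position; "tool_rot": TCP orientation; "ft_force": force on the tool from outside, world axes, zero at the start; "torque": the same for the moment, N m; "grip_width": opening from 0.0 (shut) to 1.0 (fully open); "grip_force": force on a finger pad.
Only numpy, scipy, OpenCV 4.12 (cv2) and the standard library are available. Lean on these libraries where they do the work, as an engineer would, in place of code of your own. Each camera call takes 0.05 s, during which the arm holds its last target. There are 200 camera calls.

## Task

The trays in the rack are freshly oiled, so keep the hand off them. First stand the wax tin upright elsewhere on the bench, out of the way of the tray that holds the turned bowl; then take the pull hook, catch that tray's eye and draw it straight out until its bowl is wholly clear of the rack's front edge, its back end still well inside the bay, without the tray or the hook running into the tin. Then unhook and lay the hook back wholly on the cork mat, on its flat underside as it was; leave the other tray, the loose bowl, the plane and the stone where they are.

Things in the scene. Friction and masses are not known exactly. Their poses are not given: they have to be found in the camera images.
- rack: Fixed plywood rack, two bays side by side. Origin: middle of its open front at bench level; +x points into the bays (trays come out along -x), z up. Bay centre lines at y = -68 and +68; each bay 124 wide, 250 deep, between walls 12 thick, 75 high. Open above for the first 160 from the front; behind that a roof with things on it, up to 117 high.
- bowl_tray: The tray to draw out: loose, wood, 180 long (x), 114 wide, 40 high, on the bench in either bay, 0.3 to 0.65 kg. A dark bowl is fixed in its front half (94 across, top 54 up, rear edge 107 behind the tray's front face). Origin: foot of the front face, middle; +x to the tray's back, z up. Starts with the front face 10 to 50 inside the rack's front edge; the eye sticks out along -x.
- bowl_tray_eye (a point): Centre of the opening of the bowl tray's eye, a flat level loop of 8 mm dark steel bar, centre line 22 above the bench (bar from 18 to 26), reaching 40 ahead of the tray's front face; opening 36 long (x), 46 wide at the face, narrowing to a rounded end. This point is 18 ahead of the face. Axes as the tray's.
- blank_tray: The other tray, same size and same eye, loose, in the other bay; it holds three round wooden handle blanks lying side by side instead of a bowl. To be left alone. Origin and axes as for the bowl tray.
- mat: Fixed cork mat 360 (x) by 120 (y), 3 thick, on the bench. Origin: centre of its underside; z up.
- hook_handle (a point): Centre of the pull hook's wooden handle, half-way up. Hook: loose, 0.18 kg, starts on its flat underside on the mat. Handle 110 long (x), 26 wide, 40 high; this point is 50 behind its front end. +x points to the hook, z up. An 8 mm steel shaft runs from the handle along +x, 10 above this point, and 180 ahead of it turns straight down. Centre of mass about 20 ahead of this point.
- hook_tip (a point): Lower end of the pull hook's downturned 8 mm steel tip, 180 ahead of hook_handle along the tool's x and 3 above the level of the handle's underside. The downturned part is 23 long below the shaft. Axes as hook_handle's.
- hook_tail (a point): Rear end of the pull hook's handle, half-way up, 60 behind hook_handle. Axes as hook_handle's.
- wax_tin_center (a point): Middle, half-way up, of the round wax tin: loose closed metal tin with a dark lid, 58 across, 62 high, 0.25 kg, standing on the bench in the bowl tray's way, 115 to 150 ahead of that tray's front face.
- loose_bowl: Bystander: loose open terracotta bowl, 90 across, 50 high, standing on the bench 105 to 150 in front of the other tray's front face. Origin: centre of its underside.
- plane: Bystander: wooden hand plane, 180 (x) by 60 by 45 high, its iron and knob up to 67, standing at the far side of the bench. Origin: centre of its underside.
- stone: Bystander: sharpening stone in a dark wooden holder, 200 (x) by 70 by 36 high, lying beside the mat. Origin: centre of its underside.
Not all that is in view belongs to the job. Of the things shaped like the part that bears hook_handle, the wooden one is meant.

How it is judged:
By the outcome, as a careful person would: the job done as asked, in the order asked, and still so for the second after the job is handed in, with the robot touching nothing.
It also fails if it takes over 67 s, if anything falls off the work surface, if the arm or the gripper's body presses on something with over 40 N, if the wrist force passes 120 N, or if a joint passes its speed limit or range.

## Working session

There is one attempt and no reset: what is moved stays moved. The work goes in short steps, Python scripts to look and compute and a tool call to move; the robot and the scene stay as the last step left them, time stands still between calls to the robot, and variables do not carry over. Pictures are saved under pics/ and viewed, at most 10 in all, crops included, and the job is handed in when it is done.

Besides the shell and the picture viewer there is one more tool, called after ">>>" in YAML: its name, and indented under it one key for each argument. jog_arm: Moves the arm, as the interface text tells. Shifts and turns lie within -1 to 1; 1 stands for 0.5 m of shift or 30 degrees of turn. Its arguments: {"type":"object","properties":{"commands":{"type":"array","items":{"type":"array","items":{"type":"number","minimum":-1,"maximum":1}}},"grip_force":{"type":"number"}},"required":["commands"]}

```bash
ls; mkdir -p pics
cat > h.py <<'E'
import numpy as np, cv2
from bench import ctrl
from scipy.spatial.transform import Rotation as R
def K(im):
    h,w=im["frame"].shape[:2]; f=h/2/np.tan(np.radians(im["vfov"])/2)
    return np.array([[f,0,im["cx"]],[0,f,im["cy"]],[0,0,1]])
def c2w(im,st=None):
    if "camera_from_world" in im: return np.linalg.inv(np.array(im["camera_from_world"]))
    T=np.eye(4);T[:3,:3]=R.from_rotvec(st["tool_rot"]).as_matrix();T[:3,3]=st["position"]
    return T@np.array(im["mount"])
def ray(im,px,st=None):
    p=cv2.undistortPoints(np.array(px,float).reshape(-1,1,2),K(im),np.array(im["distortion"],float)).reshape(-1,2)
    T=c2w(im,st); d=np.c_[p,np.ones(len(p))]@T[:3,:3].T
    return T[:3,3],d
def plane(im,px,z,st=None):
    o,d=ray(im,px,st); return o+d*((z-o[2])/d[:,2])[:,None]
def proj(im,P,st=None):
    T=np.linalg.inv(c2w(im,st)); r=cv2.Rodrigues(T[:3,:3])[0]
    return cv2.projectPoints(np.array(P,float).reshape(-1,1,3),r,T[:3,3],K(im),np.array(im["distortion"],float))[0].reshape(-1,2)
def save(im,n): cv2.imwrite(n,im["frame"][:,:,::-1])
E
python3 - <<'E'
from h import *
import pickle
s=ctrl.get_state();print(s["time"],s["position"],s["tool_rot"],s["ft_force"])
ims={n:ctrl.get_image(n) for n in("top","scene")}
pickle.dump(ims,open("ims0.pkl","wb"))
for n in ims: save(ims[n],f"pics/{n}0.png"); print(n,ims[n]["vfov"],ims[n]["distortion"],c2w(ims[n])[:3,3])
E
```

```text
pics
0.0 [0.18501151 0.62252507 0.22144827] [-4.51938296e-01 -3.10874667e+00  3.07171924e-03] [0.38027486 0.92456603 0.28891569]
top 44.20387762820573 [0.022136 0.       0.       0.       0.      ] [ 0.43985768 -0.11535067  1.31302006]
scene 42.112844112221225 [-0.20816549  0.          0.          0.          0.        ] [1.15565797 0.38383406 1.17200464]
```

View pics/top0.png

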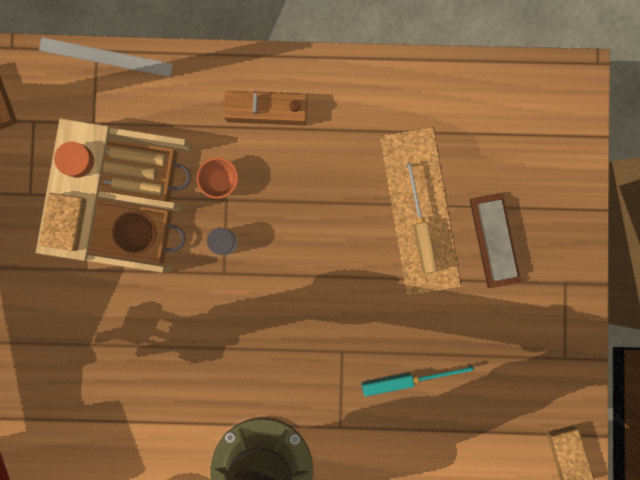

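View pics/scene0.png

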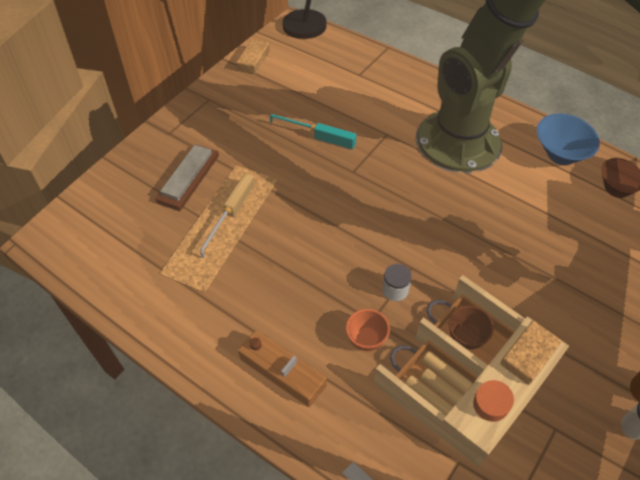

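Top view: the wooden-handled hook lies on the cork mat, handle (425,247), tip about (411,165). The teal look-alike at (388,385) is lying off the mat. The wooden one is meant. The bowl tray is in the lower bay (bowl 133,232; eye 177,237), the tin is at (221,241) and the loose bowl at (217,178). I'll confirm these in one enlarged crop.

Run:
```python
from h import *
import pickle
im=pickle.load(open("ims0.pkl","rb"))["top"];f=im["frame"][:,:,::-1]
a=f[110:290,30:250];b=f[120:300,375:475]
o=np.hstack([cv2.resize(x,None,fx=2.5,fy=2.5,interpolation=cv2.INTER_CUBIC) for x in(a,b)])
cv2.imwrite("pics/crop1.png",o)
```

```text
(no output)
```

View pics/crop1.png

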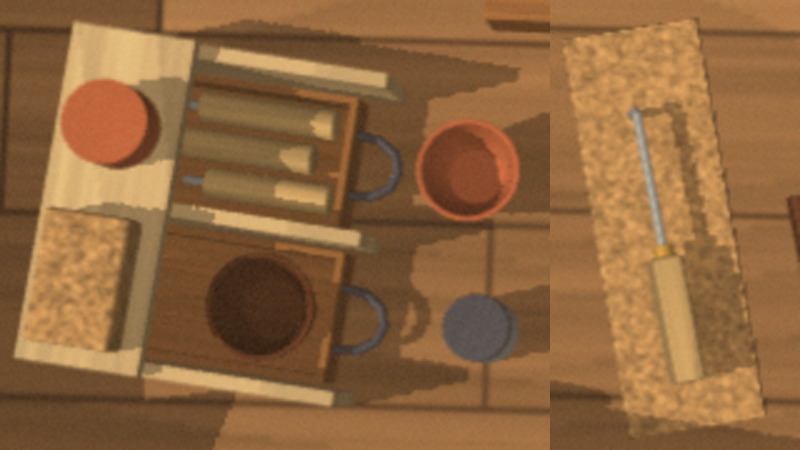

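Crop: walls, the tray's eye (outer end at crop 387,318), the tin lid (478,328), and the hook's bend (634,113) and handle (652–703, 254–383) are all clear. The handle is wooden, so this is the right hook.

Run:
```python
from h import *
import pickle
im=pickle.load(open("ims0.pkl","rb"))["top"]
A=lambda *p:[(30+u/2.5-.3,110+v/2.5-.3) for u,v in p]
B=lambda *p:[(375+(u-550)/2.5-.3,120+v/2.5-.3) for u,v in p]
np.set_printoptions(precision=4,suppress=True)
P=lambda n,px,z:print(n,*plane(im,px,z)[:,:2])
P("wallfronts",A((387,80),(361.5,240),(335,398)),.075)
P("wallbacks(side walls at roof edge)",A((200,55),(142,371)),.075)
P("roof back corners?",A((75,23),(15,357)),.075)
P("tin",A((478,328)),.062)
P("bowl top",A((260,304)),.054)
P("eye outer",A((387,318)),.022)
P("tray face top",A((350,252),(332,380)),.04)
P("loosebowl",A((468,170)),.05)
P("mat",B((563,40),(697,18),(765,413),(630,432)),.003)
P("handle corners",B((652,258),(683,254),(703,376),(675,383)),.043)
P("bend",B((634,113)),.033)
P("stone",[(471,198),(507,194),(519,283),(488,287)],.036)
P("plane",[(225,91),(307,94),(306,125),(224,122)],.045)
P("teal",[(388,385),(470,370)],.03)
s=ctrl.get_state();print(R.from_rotvec(s["tool_rot"]).as_matrix())
print(ctrl.get_image("wrist")["mount"])
```

```text
wallfronts [0.6983 0.1799] [0.5621 0.1962] [0.4289 0.213 ]
wallbacks(side walls at roof edge) [0.7149 0.3383] [0.4469 0.3749]
roof back corners? [0.739  0.4445] [0.4557 0.4809]
tin [0.4913 0.0978]
bowl top [0.5069 0.2857]
eye outer [0.4995 0.1845]
tray face top [0.5549 0.2145] [0.4439 0.2255]
loosebowl [0.6275 0.1134]
mat [ 0.739  -0.2391] [ 0.7619 -0.3582] [ 0.4116 -0.4249] [ 0.3914 -0.3064]
handle corners [ 0.5427 -0.3163] [ 0.5468 -0.3429] [ 0.4425 -0.362 ] [ 0.4358 -0.3382]
bend [ 0.6696 -0.2996]
stone [ 0.6006 -0.4361] [ 0.6113 -0.5135] [ 0.42   -0.5416] [ 0.4095 -0.4755]
plane [0.818  0.1034] [ 0.8164 -0.0748] [ 0.7485 -0.0747] [0.75   0.1032]
teal [ 0.1937 -0.2664] [ 0.2309 -0.4411]
[[-0.9586  0.2847 -0.0004]
 [ 0.2847  0.9586 -0.0016]
 [-0.0001 -0.0017 -1.    ]]
[[-0.0002 -0.9617 -0.2741  0.0749]
 [ 1.     -0.0004  0.0005 -0.0005]
 [-0.0006 -0.2741  0.9617 -0.1618]
 [ 0.      0.      0.      1.    ]]
```

>>> jog_arm:
  commands:
    - [1,0.204,-0.35,0,0,0,-0.9]
    - [1,0.204,-0.35,0,0,0,-0.9]
    - [1,0.204,-0.35,0,0,0,-0.9]
    - [1,0.204,-0.35,0,0,0,-0.9]
    - [1,0.204,-0.35,0,0,0,-0.9]
  grip_force: 25

```text
time: 0.57
position: [0.2886, 0.4452, 0.2223]
tool_rot: [1.173, 2.914, -0.001]
ft_force: [0.8, 0.1, 0.4]
grip_width: 0.999
grip_force: 0.0
```

>>> jog_arm:
  commands:
    - [1,0.204,-0.35,0,0,0,-0.9]
    - [1,0.204,-0.35,0,0,0,-0.9]
    - [1,0.204,-0.35,0,0,0,-0.9]
    - [1,0.204,-0.35,0,0,0,-0.9]
    - [1,0.204,-0.35,0,0,0,-0.9]

```text
time: 0.98
position: [0.3902, 0.2701, 0.2226]
tool_rot: [1.821, 2.559, 0.0]
ft_force: [0.4, 0.2, -0.7]
grip_width: 0.999
grip_force: 0.0
```

>>> jog_arm:
  commands:
    - [1,0.202,-0.344,0,0,0,-0.87]
    - [1,0.202,-0.344,0,0,0,-0.87]
    - [1,0.202,-0.344,0,0,0,-0.87]
    - [1,0.202,-0.344,0,0,0,-0.87]
    - [1,0.202,-0.344,0,0,0,-0.87]

```text
time: 1.4
position: [0.4912, 0.0974, 0.2227]
tool_rot: [2.352, 2.081, 0.001]
ft_force: [1.2, 0.8, -0.3]
grip_width: 0.998
grip_force: 0.0
```

>>> jog_arm:
  commands:
    - [1,0,0,-0.08,0,0,0]
    - [1,0,0,-0.16,0,0,0]
    - [1,0,0,-0.24,0,0,0]
    - [1,0,0,-0.24,0,0,0]
    - [1,0,0,-0.24,0,0,0]

```text
time: 1.82
position: [0.4884, 0.1005, 0.1013]
tool_rot: [-2.346, -2.088, 0.007]
ft_force: [1.0, -0.1, 1.3]
grip_width: 0.997
grip_force: 0.0
```

Run:
```python
from h import *
s=ctrl.get_state();print(s["time"],s["position"],s["tool_rot"],s["ft_force"])
w=ctrl.get_image("wrist");save(w,"pics/w1.png")
c=np.array([.4913,.0978,.062]);print(proj(w,[c],s))
import pickle;pickle.dump((w,s),open("w1.pkl","wb"))
```

```text
1.8167 [0.48843558 0.10046666 0.10134001] [-2.3457567  -2.08790289  0.00746108] [ 0.96079681 -0.05264093  1.29104465]
[[321.07617424 273.75900114]]
```

View pics/w1.png

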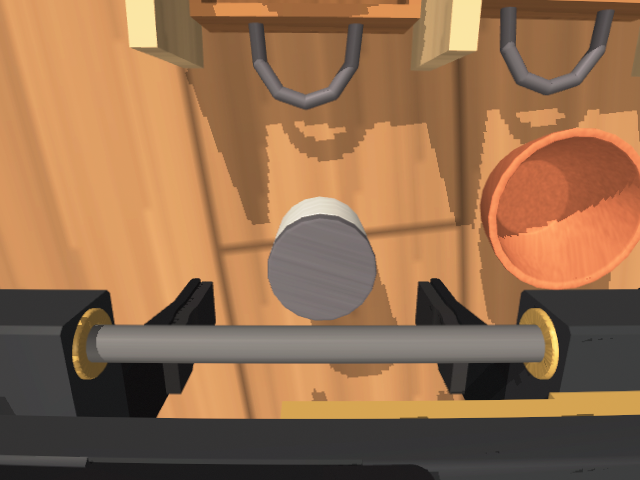

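The wrist view shows the tin lid centred at (322,267), as predicted and between the fingers. The eye's outer end is at (306,103) and its arms meet the tray's face near (258,25) and (355,25).

Run:
```python
from h import *
import pickle
w,s=pickle.load(open("w1.pkl","rb"))
np.set_printoptions(precision=4,suppress=True)
print("tin",plane(w,[(322,267)],.062,s))
print("eye end outer top, arms L R at face",plane(w,[(306,108),(258,27),(355,27)],.022,s))
print("tray face top edge",plane(w,[(191,17),(418,19)],.04,s)); print("face foot",plane(w,[(200,28),(412,30)],.0,s))
print("wall front tops R(of bowl bay L wall), mid: ",plane(w,[(129,47),(155,47),(450,50),(475,52)],.075,s))
```

```text
tin [[0.4922 0.1015 0.062 ]]
eye end outer top, arms L R at face [[0.4927 0.182  0.022 ]
 [0.4722 0.2265 0.022 ]
 [0.5239 0.2204 0.022 ]]
tray face top edge [[0.4418 0.2313 0.04  ]
 [0.5532 0.2172 0.04  ]]
face foot [[0.4359 0.2349 0.    ]
 [0.5593 0.2192 0.    ]]
wall front tops R(of bowl bay L wall), mid:  [[0.422  0.2144 0.075 ]
 [0.4331 0.2129 0.075 ]
 [0.5574 0.197  0.075 ]
 [0.568  0.1951 0.075 ]]
```

>>> jog_arm:
  commands:
    - [1,0.004,-0.004,-0.05,0,0,0]
    - [1,0.004,-0.004,-0.1,0,0,0]
    - [1,0.004,-0.004,-0.152,0,0,0]
    - [1,0.004,-0.004,-0.152,0,0,0]
    - [0,0.004,-0.004,-0.152,0,0,0]

```text
time: 2.28
position: [0.4932, 0.0996, 0.0283]
tool_rot: [2.346, 2.089, 0.002]
ft_force: [0.2, -0.1, -0.5]
grip_width: 0.974
grip_force: 0.0
```

>>> jog_arm:
  commands:
    - [0,0,0,0,0,0,0]
    - [0,0,0,0,0,0,0]
    - [0,0,0,0,0,0,0]
    - [0,0,0,0,0,0,0]
    - [0,0,0,0,0,0,0]

```text
time: 2.7
position: [0.4926, 0.0994, 0.0276]
tool_rot: [2.346, 2.089, 0.002]
ft_force: [-2.1, 0.3, 6.0]
grip_width: 0.665
grip_force: 25.0
```

>>> jog_arm:
  commands:
    - [0,0,0,0.06,0,0,0]
    - [0,0,0,0.12,0,0,0]
    - [0,0.06,-0.06,0.14,0,0,0]
    - [0,0.1,-0.1,0.14,0,0,0]
    - [0,0.15,-0.15,0.14,0,0,0]

```text
time: 3.12
position: [0.5682, 0.0245, 0.0979]
tool_rot: [2.344, 2.092, 0.004]
ft_force: [0.1, -0.1, -2.9]
grip_width: 0.658
grip_force: 25.0
```

>>> jog_arm:
  commands:
    - [0,0.05,-0.05,0,0,0,0]
    - [0,0.1,-0.1,0,0,0,0]
    - [0,0.15,-0.15,0,0,0,0]
    - [0,0.18,-0.19,0,0,0,0]
    - [0,0.18,-0.19,0,0,0,0]

```text
time: 3.53
position: [0.6588, -0.0783, 0.0961]
tool_rot: [2.349, 2.078, -0.005]
ft_force: [-0.5, -1.1, -2.1]
grip_width: 0.663
grip_force: 25.0
```

>>> jog_arm:
  commands:
    - [0,0,0,-0.05,0,0,0]
    - [0,0,0,-0.1,0,0,0]
    - [0,0,0,-0.125,0,0,0]
    - [0,0,0,-0.132,0,0,0]
    - [0,0,0,-0.132,0,0,0]

```text
time: 3.95
position: [0.6562, -0.0705, 0.0297]
tool_rot: [-2.345, -2.088, 0.003]
ft_force: [-0.7, 0.4, -2.8]
grip_width: 0.658
grip_force: 25.0
```

>>> jog_arm:
  commands:
    - [0,0,0,-0.004,0,0,0]
    - [0,0,0,-0.005,0,0,0]
    - [0,0,0,-0.005,0,0,0]
    - [0,0,0,-0.005,0,0,0]
    - [0,0,0,-0.005,0,0,0]

```text
time: 4.37
position: [0.6575, -0.0709, 0.0287]
tool_rot: [2.346, 2.089, 0.001]
ft_force: [0.7, -0.2, -2.2]
grip_width: 0.66
grip_force: 25.0
```

>>> jog_arm:
  commands:
    - [0,0,0,-0.003,0,0,0]
    - [0,0,0,-0.003,0,0,0]
    - [0,0,0,-0.003,0,0,0]
    - [1,0,0,-0.003,0,0,0]
    - [1,0,0,-0.003,0,0,0]

```text
time: 4.78
position: [0.6574, -0.071, 0.0267]
tool_rot: [2.346, 2.088, 0.001]
ft_force: [-0.1, 0.0, -0.9]
grip_width: 0.742
grip_force: 0.0
```

>>> jog_arm:
  commands:
    - [1,0,0,0,0,0,0]
    - [1,0,0,0,0,0,0]
    - [1,0,0,0,0,0,0]
    - [1,0,0,0.05,0,0,0]
    - [1,0,0,0.1,0,0,0]

```text
time: 5.2
position: [0.6554, -0.0707, 0.0751]
tool_rot: [-2.345, -2.087, 0.005]
ft_force: [-0.3, -0.5, 1.2]
grip_width: 0.986
grip_force: 0.0
```

>>> jog_arm:
  commands:
    - [1,0,0,0.08,0,0,0]
    - [1,0,0,0.14,0,0,0]
    - [1,-0.05,-0.08,0.16,0,0,-0.3]
    - [1,-0.1,-0.16,0.16,0,0,-0.6]
    - [1,-0.1,-0.2,0.16,0,0,-0.8]

```text
time: 5.62
position: [0.605, -0.1736, 0.1582]
tool_rot: [2.7, 1.605, 0.001]
ft_force: [0.8, -1.1, -0.6]
grip_width: 1.0
grip_force: 0.0
```

>>> jog_arm:
  commands:
    - [1,-0.05,-0.08,0,0,0,-0.24]
    - [1,-0.1,-0.16,0,0,0,-0.47]
    - [1,-0.15,-0.24,0,0,0,-0.71]
    - [1,-0.196,-0.32,0,0,0,-0.95]
    - [1,-0.196,-0.328,0,0,0,-0.98]

```text
time: 6.03
position: [0.505, -0.3399, 0.1571]
tool_rot: [3.019, 0.861, -0.002]
ft_force: [-1.2, -0.6, 0.6]
grip_width: 0.998
grip_force: 0.0
```

>>> jog_arm:
  commands:
    - [1,0,0,0,0,0,-0.24]
    - [1,0,0,0,0,0,-0.46]
    - [1,0,0,0,0,0,-0.57]
    - [1,0,0,0,0,0,-0.57]
    - [1,0,0,0,0,0,-0.57]

```text
time: 6.45
position: [0.5092, -0.3348, 0.1565]
tool_rot: [3.113, 0.423, -0.0]
ft_force: [0.7, 0.3, -0.4]
grip_width: 0.996
grip_force: 0.0
```

Run:
```python
from h import *
s=ctrl.get_state();print(s["time"],s["position"],s["tool_rot"],s["ft_force"])
w=ctrl.get_image("wrist");save(w,"pics/w2.png")
import pickle;pickle.dump((w,s),open("w2.pkl","wb"))
t=ctrl.get_image("top");f=t["frame"].astype(int);save(t,"pics/t2.png")
print(proj(t,[[.6574,-.071,.062]]))
```

```text
6.45 [ 0.5091541  -0.33478567  0.15646264] [ 3.11286511e+00  4.23193603e-01 -4.36959651e-04] [ 0.67405714  0.29762554 -0.41708745]
[[302.84259263 165.33771176]]
```

View pics/w2.png

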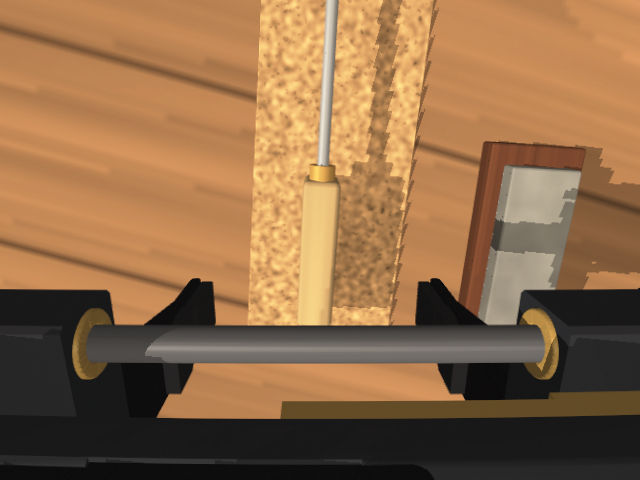

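The hook is between the fingers: handle front at (322,183), shaft running from (323,160) to (332,5).

Run:
```python
from h import *
import pickle
w,s=pickle.load(open("w2.pkl","rb"))
np.set_printoptions(precision=4,suppress=True)
p=plane(w,[(305,184),(338,184),(300,320),(332,320)],.043,s);print(p)
q=plane(w,[(323.5,160),(332,5)],.037,s);print(q)
m=(p[0]+p[1])/2;n=(p[2]+p[3])/2
hd=lambda v:np.degrees(np.arctan2(v[1],v[0]))
print("front",m,"hd",hd(m-n),hd(q[1]-q[0]))
a=np.radians(hd(q[1]-q[0]));u=np.array([np.cos(a),np.sin(a)])
print("handle",m[:2]-.05*u,"grasp+15",m[:2]-.035*u)
```

```text
[[ 0.5403 -0.3196  0.043 ]
 [ 0.5462 -0.3409  0.043 ]
 [ 0.442  -0.3422  0.043 ]
 [ 0.4483 -0.365   0.043 ]]
[[ 0.5584 -0.3275  0.037 ]
 [ 0.6514 -0.3067  0.037 ]]
front [ 0.5433 -0.3302  0.043 ] hd 13.409790280718008 12.597133891807015
handle [ 0.4945 -0.3411] grasp+15 [ 0.5091 -0.3379]
```

>>> jog_arm:
  commands:
    - [1,0,-0.0055,-0.07,0,0,-0.093]
    - [1,0,-0.0055,-0.14,0,0,-0.093]
    - [1,0,-0.0055,-0.21,0,0,-0.093]
    - [1,0,-0.0055,-0.265,0,0,-0.093]
    - [1,0,-0.0055,-0.289,0,0,-0.093]
  grip_force: 45

```text
time: 6.97
position: [0.507, -0.3357, 0.0081]
tool_rot: [-3.119, -0.346, 0.008]
ft_force: [-0.6, 0.8, 0.9]
grip_width: 0.998
grip_force: 0.0
```

>>> jog_arm:
  commands:
    - [1,0,0,0,0,0,0]
    - [0,0,0,0,0,0,0]
    - [0,0,0,0,0,0,0]
    - [0,0,0,0,0,0,0]
    - [0,0,0,0,0,0,0]

```text
time: 7.38
position: [0.5103, -0.3384, 0.0139]
tool_rot: [3.121, 0.344, 0.004]
ft_force: [-0.1, 0.6, -0.3]
grip_width: 0.784
grip_force: 0.0
```

>>> jog_arm:
  commands:
    - [0,0,0,0,0,0,0]
    - [0,0,0,0,0,0,0]
    - [0,0,0,0,0,0,0]
    - [0,0,0,0,0,0,0]
    - [0,0,0,0,0,0,0]

```text
time: 7.8
position: [0.5092, -0.3376, 0.0121]
tool_rot: [3.123, 0.344, -0.0]
ft_force: [0.5, -0.2, 0.4]
grip_width: 0.406
grip_force: 0.0
```

>>> jog_arm:
  commands:
    - [0,0,0,0,0,0,0]
    - [0,0,0,0,0,0,0]
    - [0,0,0,0,0,0,0]
    - [0,0,0,0,0,0,0]
    - [0,0,0,0,0,0,0]

```text
time: 8.22
position: [0.5091, -0.3376, 0.012]
tool_rot: [3.123, 0.344, -0.0]
ft_force: [-1.2, -0.0, 0.7]
grip_width: 0.292
grip_force: 45.0
```

>>> jog_arm:
  commands:
    - [0,0,0,0.02,0,0,0]
    - [0,0,0,0.06,0,0,0]
    - [0,0,0,0.12,0,0,0]
    - [0,0,0,0.18,0,0,0]
    - [0,0,0,0.18,0,0,0]

```text
time: 8.63
position: [0.5119, -0.3405, 0.1085]
tool_rot: [3.117, 0.342, 0.013]
ft_force: [1.7, -1.7, -1.8]
grip_width: 0.294
grip_force: 45.0
```

>>> jog_arm:
  commands:
    - [0,-0.005,0.04,0,0,0,0.12]
    - [0,-0.01,0.1,0,0,0,0.3]
    - [0,-0.015,0.16,0,0,0,0.48]
    - [0,-0.02,0.21,0,0,0,0.64]
    - [0,-0.023,0.252,0,0,0,0.78]

```text
time: 9.05
position: [0.497, -0.2093, 0.1018]
tool_rot: [-2.984, -0.978, 0.0]
ft_force: [0.4, -0.0, -1.5]
grip_width: 0.294
grip_force: 45.0
```

>>> jog_arm:
  commands:
    - [0,-0.005,0.05,0,0,0,0.156]
    - [0,-0.01,0.1,0,0,0,0.312]
    - [0,-0.015,0.15,0,0,0,0.468]
    - [0,-0.02,0.2,0,0,0,0.624]
    - [0,-0.023,0.252,0,0,0,0.78]

```text
time: 9.47
position: [0.4853, -0.0848, 0.1021]
tool_rot: [-2.726, -1.56, 0.0]
ft_force: [0.7, 0.2, -0.3]
grip_width: 0.292
grip_force: 45.0
```

>>> jog_arm:
  commands:
    - [0,-0.005,0.05,0,0,0,0.2]
    - [0,-0.01,0.1,0,0,0,0.4]
    - [0,-0.015,0.15,0,0,0,0.6]
    - [0,-0.02,0.2,0,0,0,0.72]
    - [0,-0.023,0.24,0,0,0,0.78]

```text
time: 9.88
position: [0.4739, 0.0363, 0.102]
tool_rot: [-2.353, -2.081, -0.0]
ft_force: [-0.6, 1.0, -2.1]
grip_width: 0.293
grip_force: 45.0
```

>>> jog_arm:
  commands:
    - [0,0,0,0,0,0,0]
    - [0,0,0,0,0,0,0]
    - [0,0,0,0,0,0,0]
    - [0,0,0,0,0,0,0]
    - [0,0,0,0,0,0,0]

```text
time: 10.3
position: [0.4747, 0.0331, 0.1021]
tool_rot: [2.359, 2.074, -0.0]
ft_force: [0.0, 0.3, -1.3]
grip_width: 0.297
grip_force: 45.0
```

Run:
```python
from h import *
s=ctrl.get_state();print(s["time"],s["position"],s["tool_rot"],s["ft_force"])
t=ctrl.get_image("top");g=ctrl.get_image("scene")
import pickle;pickle.dump((t,g,s),open("t3.pkl","wb"))
a=t["frame"][140:300,100:320,::-1]
e=np.array([.4955,.205,.022]);px=proj(g,[e])[0].astype(int);print(px)
x0,y0=px[0]-90,px[1]-80
b=g["frame"][y0:y0+160,x0:x0+150,::-1]
print("scene crop origin",x0,y0)
cv2.imwrite("pics/c3.png",np.hstack([cv2.resize(x,None,fx=2.15,fy=2.15,interpolation=cv2.INTER_CUBIC) for x in(a,b)]))
```

```text
10.3 [0.47474047 0.0330966  0.10205909] [ 2.35937717e+00  2.07390718e+00 -3.57121517e-04] [ 0.03564838  0.30896898 -1.32147341]
[437 310]
scene crop origin 347 230
```

View pics/c3.png

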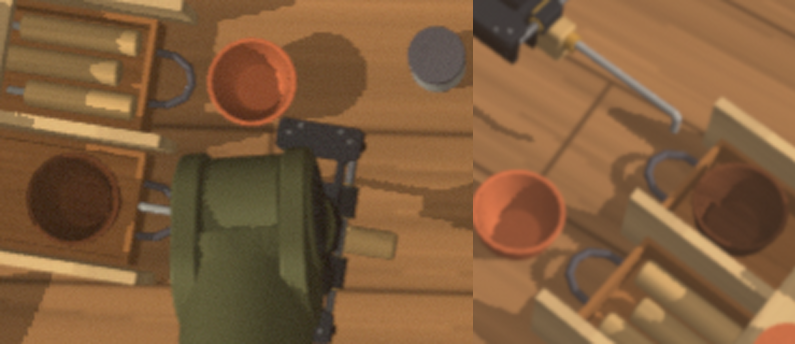

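The tin stands upright at crop (437,55). The hook's bend is at top-crop (138,208), its tip at scene-crop (676,130), and both are above the eye. I'll cast rays for the tip and the eye.

Run:
```python
from h import *
import pickle
t,g,s=pickle.load(open("t3.pkl","rb"))
np.set_printoptions(precision=4,suppress=True)
print("tip top",plane(t,[(164.2-.3,236.7-.3)],.123))
S=lambda u,v:(347+(u-473)/2.15-.3,230+v/2.15-.3)
print("tip scene",plane(g,[S(676,130)],.096))
print("eye scene outer far end, arms",plane(g,[S(648,168),S(676,200),S(695,157)],.022))
x=np.array(s["position"][:2]);a=2*np.arctan2(2.0739,2.3594);h=a  # tool-y heading=a-90 -> x heading=a
print("heading",np.degrees(h),"pred tip",x+.165*np.array([np.cos(h),np.sin(h)]))
print("eye",proj(t,[[.4955,.205,.022]]))
```

```text
tip top [[0.4947 0.2025 0.123 ]]
tip scene [[0.4936 0.2001 0.096 ]]
eye scene outer far end, arms [[0.5023 0.1859 0.022 ]
 [0.5177 0.2265 0.022 ]
 [0.4647 0.2185 0.022 ]]
heading 82.63059672257032 pred tip [0.4959 0.1967]
eye [[175.0553 238.4651]]
```

>>> jog_arm:
  commands:
    - [0,0.004,0.012,-0.02,0,0,0]
    - [0,0.004,0.012,-0.06,0,0,0]
    - [0,0.004,0.012,-0.09,0,0,0]
    - [0,0.004,0.012,-0.11,0,0,0]
    - [0,0.004,0.012,-0.11,0,0,0]

```text
time: 10.82
position: [0.4747, 0.0401, 0.0445]
tool_rot: [-2.356, -2.076, 0.007]
ft_force: [-2.4, 0.7, -2.0]
grip_width: 0.295
grip_force: 45.0
```

>>> jog_arm:
  commands:
    - [0,0,0,-0.015,0,0,0]
    - [0,0,0,-0.03,0,0,0]
    - [0,0,0,-0.045,0,0,0]
    - [0,0,0,-0.06,0,0,0]
    - [0,0,0,-0.065,0,0,0]

```text
time: 11.23
position: [0.4759, 0.0402, 0.0134]
tool_rot: [-2.357, -2.077, 0.002]
ft_force: [-0.5, 0.1, -1.7]
grip_width: 0.298
grip_force: 45.0
```

>>> jog_arm:
  commands:
    - [0,0,0,0,0,0,0]
    - [0,0,0,0,0,0,0]
    - [0,0,0,0,0,0,0]
    - [0,0,0,0,0,0,0]
    - [0,0,0,0,0,0,0]

```text
time: 11.65
position: [0.477, 0.0405, 0.0149]
tool_rot: [2.357, 2.077, 0.001]
ft_force: [0.5, -0.6, -1.5]
grip_width: 0.297
grip_force: 45.0
```

>>> jog_arm:
  commands:
    - [0,-0.002,-0.016,0,0,0,0]
    - [0,-0.004,-0.032,0,0,0,0]
    - [0,-0.006,-0.048,0,0,0,0]
    - [0,-0.008,-0.064,0,0,0,0]
    - [0,-0.01,-0.08,0,0,0,0]

```text
time: 12.07
position: [0.4716, -0.0004, 0.0147]
tool_rot: [-2.357, -2.076, -0.001]
ft_force: [0.4, 2.2, -1.4]
grip_width: 0.293
grip_force: 45.0
```

>>> jog_arm:
  commands:
    - [0,-0.002,-0.016,0,0,0,0]
    - [0,-0.004,-0.032,0,0,0,0]
    - [0,-0.006,-0.048,0,0,0,0]
    - [0,-0.008,-0.064,0,0,0,0]
    - [0,-0.01,-0.08,0,0,0,0]

```text
time: 12.48
position: [0.4665, -0.0404, 0.0146]
tool_rot: [-2.357, -2.077, -0.0]
ft_force: [0.6, 3.2, -1.8]
grip_width: 0.299
grip_force: 45.0
```

Run:
```python
from h import *
s=ctrl.get_state();print(s["time"],s["position"],s["tool_rot"],s["ft_force"])
t=ctrl.get_image("top");g=ctrl.get_image("scene")
import pickle;pickle.dump((t,g,s),open("t4.pkl","wb"))
a=t["frame"][140:300,60:280,::-1];b=g["frame"][230:390,347:497,::-1]
cv2.imwrite("pics/c4.png",np.hstack([cv2.resize(x,None,fx=2.15,fy=2.15,interpolation=cv2.INTER_CUBIC) for x in(a,b)]))
```

```text
12.4833 [ 0.46652896 -0.04041075  0.01460996] [-2.35703868e+00 -2.07695901e+00 -1.97544405e-04] [ 0.573727    3.15973864 -1.81872618]
```

View pics/c4.png

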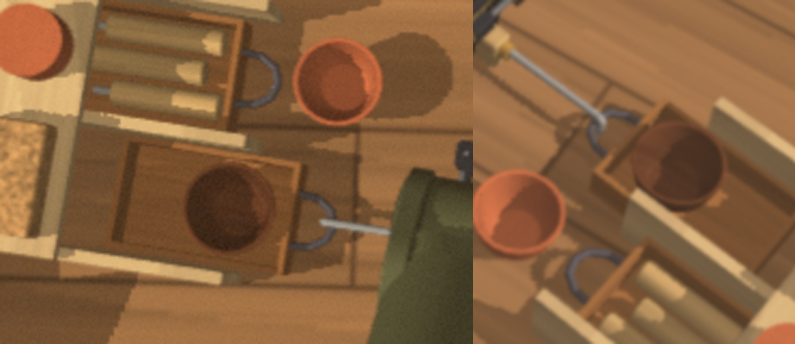

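The hook is in the eye and the tray is following straight. The bowl's centre is now at top-crop (230,208).

Run:
```python
from h import *
import pickle
t,g,s=pickle.load(open("t4.pkl","rb"))
np.set_printoptions(precision=4,suppress=True)
T=lambda u,v:(60+u/2.15-.3,140+v/2.15-.3)
f=np.array([.495,.205]);u=np.array([.123,.9924])
c=plane(t,[T(230,208)],.054)[0];print("bowl c",c,"depth",(c[:2]-f)@u)
for p in plane(t,[T(302,163),T(286,273),T(130,142),T(117,240)],.04):print("tray corners",p,(p[:2]-f)@u)
print("front ref walls",[(p[:2]-f)@u for p in plane(t,[T(247,141),T(222,279)],.075)])
```

```text
bowl c [0.4979 0.2151 0.054 ] depth 0.010351197353342749
tray corners [0.5459 0.1483 0.04  ] -0.04997511103662783
tray corners [0.4351 0.1601 0.04  ] -0.05189202550020928
tray corners [0.5621 0.3216 0.04  ] 0.12401057512170074
tray corners [0.4633 0.3303 0.04  ] 0.1204142569628038
front ref walls [np.float64(-0.0009579243870792869), np.float64(0.0011351367602810366)]
```

>>> jog_arm:
  commands:
    - [0,-0.002,-0.016,0,0,0,0]
    - [0,-0.004,-0.032,0,0,0,0]
    - [0,-0.006,-0.048,0,0,0,0]
    - [0,-0.008,-0.064,0,0,0,0]
    - [0,-0.01,-0.08,0,0,0,0]

```text
time: 13.0
position: [0.4614, -0.0805, 0.0145]
tool_rot: [-2.357, -2.077, 0.0]
ft_force: [0.2, 2.4, -2.3]
grip_width: 0.293
grip_force: 45.0
```

>>> jog_arm:
  commands:
    - [0,-0.002,-0.016,0,0,0,0]
    - [0,-0.004,-0.03,0,0,0,0]
    - [0,-0.005,-0.042,0,0,0,0]
    - [0,-0.006,-0.05,0,0,0,0]
    - [0,-0.007,-0.056,0,0,0,0]

```text
time: 13.42
position: [0.4581, -0.1083, 0.0146]
tool_rot: [2.357, 2.076, -0.0]
ft_force: [0.9, 3.2, -3.0]
grip_width: 0.297
grip_force: 45.0
```

Run:
```python
from h import *
s=ctrl.get_state();print(s["time"],s["position"],s["tool_rot"],s["ft_force"])
t=ctrl.get_image("top");g=ctrl.get_image("scene")
import pickle;pickle.dump((t,g,s),open("t5.pkl","wb"))
a=t["frame"][140:300,60:280,::-1];b=g["frame"][210:370,327:477,::-1]
cv2.imwrite("pics/c5.png",np.hstack([cv2.resize(x,None,fx=2.15,fy=2.15,interpolation=cv2.INTER_CUBIC) for x in(a,b)]))
```

```text
13.4167 [ 0.45807628 -0.10829915  0.0145955 ] [ 2.35746267e+00  2.07634242e+00 -4.29145318e-05] [ 0.88259597  3.16271024 -3.0439031 ]
```

View pics/c5.png

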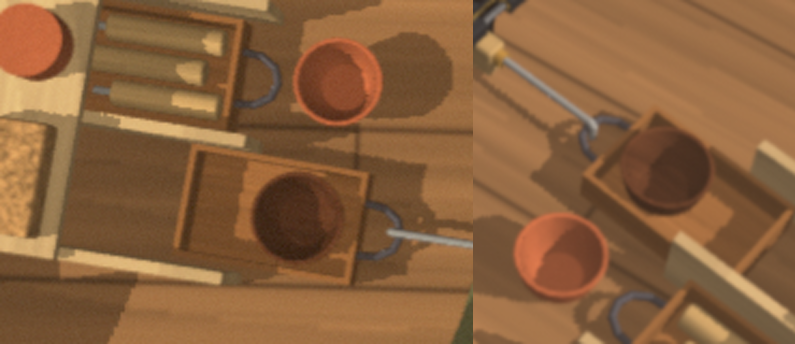

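The tray is out. The bowl's rim is at top-crop (297,218), and the front corners are at (369,174) and (353,283).

Run:
```python
from h import *
import pickle
t,g,s=pickle.load(open("t5.pkl","rb"))
np.set_printoptions(precision=4,suppress=True)
T=lambda u,v:(60+u/2.15-.3,140+v/2.15-.3)
f=np.array([.495,.205]);u=np.array([.123,.9924])
P=lambda n,p,z:print(n,[round((q[:2]-f)@u,4) for q in plane(t,[T(*x) for x in p],z)])
P("bowl c, rear edge",[(297,218),(252,212)],.054)
P("front, back",[(369,174),(353,283),(192,148),(178,245)],.04)
```

```text
bowl c, rear edge [np.float64(-0.0569), np.float64(-0.0118)]
front, back [np.float64(-0.1183), np.float64(-0.1197), np.float64(0.0616), np.float64(0.0594)]
```

>>> jog_arm:
  commands:
    - [0,0.001,0.01,0,0,0,0]
    - [0,0.002,0.018,0,0,0,0]
    - [0,0.002,0.018,0,0,0,0]
    - [0,0.002,0.018,0,0,0,0]
    - [0,0.002,0.018,0.01,0,0,0]

```text
time: 13.93
position: [0.4584, -0.0984, 0.0191]
tool_rot: [-2.356, -2.077, 0.002]
ft_force: [-0.5, 0.0, -1.7]
grip_width: 0.292
grip_force: 45.0
```

>>> jog_arm:
  commands:
    - [0,0,0,0.03,0,0,0]
    - [0,0,0,0.07,0,0,0]
    - [0,0,0,0.12,0,0,0]
    - [0,0,0,0.17,0,0,0]
    - [0,0,0,0.17,0,0,0]

```text
time: 14.35
position: [0.4626, -0.0994, 0.1094]
tool_rot: [2.353, 2.073, 0.011]
ft_force: [0.8, -0.7, -1.1]
grip_width: 0.293
grip_force: 45.0
```

>>> jog_arm:
  commands:
    - [0,0.005,-0.03,0,0,0,-0.12]
    - [0,0.012,-0.06,0,0,0,-0.3]
    - [0,0.02,-0.1,0,0,0,-0.48]
    - [0,0.027,-0.13,0,0,0,-0.64]
    - [0,0.033,-0.159,0,0,0,-0.786]

```text
time: 14.77
position: [0.4747, -0.1804, 0.1034]
tool_rot: [-2.738, -1.541, 0.003]
ft_force: [0.4, 0.3, -2.7]
grip_width: 0.295
grip_force: 45.0
```

>>> jog_arm:
  commands:
    - [0,0.007,-0.03,0,0,0,-0.156]
    - [0,0.014,-0.06,0,0,0,-0.312]
    - [0,0.02,-0.1,0,0,0,-0.47]
    - [0,0.027,-0.13,0,0,0,-0.63]
    - [0,0.033,-0.159,0,0,0,-0.786]

```text
time: 15.18
position: [0.4909, -0.2599, 0.1032]
tool_rot: [2.995, 0.949, -0.004]
ft_force: [0.8, -0.4, -1.7]
grip_width: 0.295
grip_force: 45.0
```

>>> jog_arm:
  commands:
    - [0,0.007,-0.03,0,0,0,-0.2]
    - [0,0.014,-0.06,0,0,0,-0.4]
    - [0,0.02,-0.1,0,0,0,-0.58]
    - [0,0.027,-0.13,0,0,0,-0.72]
    - [0,0.033,-0.159,0,0,0,-0.786]

```text
time: 15.6
position: [0.5072, -0.3393, 0.103]
tool_rot: [3.125, 0.318, -0.005]
ft_force: [-1.2, 0.5, -1.1]
grip_width: 0.296
grip_force: 45.0
```

>>> jog_arm:
  commands:
    - [0,0,0,0,0,0,0]
    - [0,0,0,0,0,0,0]
    - [0,0,0,0,0,0,0]
    - [0,0,0,0,0,0,0]
    - [0,0,0,0,0,0,0]

```text
time: 16.02
position: [0.5087, -0.3361, 0.1043]
tool_rot: [-3.123, -0.331, 0.0]
ft_force: [0.3, -0.6, -2.2]
grip_width: 0.3
grip_force: 45.0
```

>>> jog_arm:
  commands:
    - [0,0,-0.002,-0.05,0,0,0]
    - [0,0,-0.002,-0.1,0,0,0]
    - [0,0,-0.002,-0.15,0,0,0]
    - [0,0,-0.002,-0.17,0,0,0]
    - [0,0,-0.002,-0.178,0,0,0]

```text
time: 16.43
position: [0.5076, -0.3366, 0.0137]
tool_rot: [-3.122, -0.331, 0.004]
ft_force: [-0.1, 0.1, -1.8]
grip_width: 0.297
grip_force: 45.0
```

>>> jog_arm:
  commands:
    - [0,0,0,0,0,0,0]
    - [0,0,0,0,0,0,0]
    - [0,0,0,-0.002,0,0,0]
    - [0,0,0,-0.004,0,0,0]
    - [0,0,0,-0.005,0,0,0]

```text
time: 16.85
position: [0.5093, -0.3385, 0.014]
tool_rot: [3.124, 0.329, 0.002]
ft_force: [-0.2, 0.8, -1.9]
grip_width: 0.294
grip_force: 45.0
```

>>> jog_arm:
  commands:
    - [0,0,0,0,0,0,0]
    - [0,0,0,0,0,0,0]
    - [0,0,0,0,0,0,0]
    - [0,0,0,0,0,0,0]
    - [0,0,0,0,0,0,0]

```text
time: 17.27
position: [0.5087, -0.3382, 0.0131]
tool_rot: [3.124, 0.329, -0.0]
ft_force: [-0.1, -0.2, -2.1]
grip_width: 0.3
grip_force: 45.0
```

>>> jog_arm:
  commands:
    - [0,0,0,-0.002,0,0,0]
    - [0,0,0,-0.003,0,0,0]
    - [0,0,0,-0.003,0,0,0]
    - [0,0,0,-0.003,0,0,0]
    - [0,0,0,-0.003,0,0,0]

```text
time: 17.68
position: [0.5088, -0.3383, 0.012]
tool_rot: [3.124, 0.329, 0.001]
ft_force: [-2.0, 0.4, 3.6]
grip_width: 0.292
grip_force: 45.0
```

>>> jog_arm:
  commands:
    - [1,0,0,0,0,0,0]
    - [1,0,0,0,0,0,0]
    - [1,0,0,0,0,0,0]
    - [1,0,0,0,0,0,0]
    - [1,0,0,0,0,0,0]

```text
time: 18.1
position: [0.5086, -0.3381, 0.0114]
tool_rot: [3.124, 0.329, -0.0]
ft_force: [-0.4, -0.2, -0.4]
grip_width: 0.59
grip_force: 0.0
```

>>> jog_arm:
  commands:
    - [1,0,0,0.03,0,0,0]
    - [1,0,0,0.09,0,0,0]
    - [1,0,0,0.17,0,0,0]
    - [1,0,0,0.25,0,0,0]
    - [1,0,0,0.33,0,0,0]

```text
time: 18.52
position: [0.5081, -0.3384, 0.1793]
tool_rot: [3.124, 0.328, 0.0]
ft_force: [1.6, -0.5, -0.0]
grip_width: 0.953
grip_force: 0.0
```

>>> jog_arm:
  commands:
    - [1,-0.06,0.05,0.05,0,0,0]
    - [1,-0.06,0.1,0.1,0,0,0]
    - [1,-0.06,0.15,0.1,0,0,0]
    - [1,-0.06,0.2,0.1,0,0,0]
    - [1,-0.06,0.25,0.1,0,0,0]

```text
time: 18.93
position: [0.4785, -0.2127, 0.228]
tool_rot: [-3.124, -0.327, -0.004]
ft_force: [0.8, 1.4, 0.2]
grip_width: 0.996
grip_force: 0.0
```

Run:
```python
from h import *
s=ctrl.get_state();print(s["time"],s["position"],s["ft_force"])
g=ctrl.get_image("scene");save(g,"pics/end.png")
```

```text
18.9333 [ 0.47852971 -0.21268062  0.22803111] [0.81259426 1.39250575 0.23083227]
```

View pics/end.png

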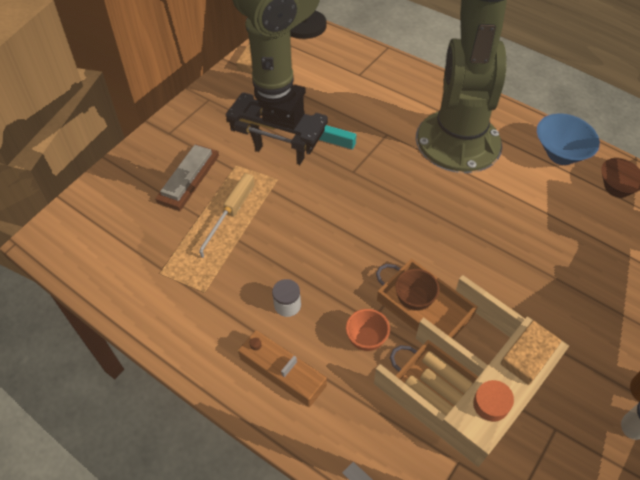

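The hook lies on the mat at (225,215), the tin stands at (287,297), and the bowl tray is drawn out at (425,300). Everything else is where it was, so I'm handing in.

```bash
python3 -c "
from bench import ctrl
print(ctrl.close_job())"
```

```text
the job is handed in; nothing more can be done
None
```

The job is done and handed in at about 19 s: the tin stands clear, the bowl tray is drawn out with its bowl about 10 to 12 mm past the rack's front edge and its back end about 60 mm inside, and the hook lies flat on the mat; the final picture shows nothing else moved.

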